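# Index a wheel hub on a geared rotary table

### The job

The wheel hub on the bench indexer has to go to its next station. Pull the index pin up by its knob and wind the handwheel clockwise (seen from above) by as many turns as it takes to bring the dark lug on the table's rim to the pointed post, not to the flat-topped ones; then let the spring drop the pin fully home in the hole of the index plate, finding the hole by feel, and let go. Turn the table only by the handwheel, never by pushing on the table or hub, and leave the loose things on and around the indexer where they are.

Things in the scene. Friction and masses are not known exactly. Their poses are not given: they have to be found in the camera images.
- indexer: Bench indexer, fixed: grey cast bed 200 x 425 x 20 mm with a column carrying a flat handwheel and, 210 mm from it towards the bed's -y, a rotary table. Origin: on the handwheel's upright axis at bench level, z up; the bed spans x -100..100, y -325..100 mm, wider (270 mm round) under the table. Worm gear: one full handwheel turn moves the table a tenth of a turn (36 degrees) in the same sense.
- handwheel: Steel handwheel, 179 mm across, three spokes, rim bar 11 mm thick with its top 108.5 mm above the bench. Turns about its upright z axis; origin on that axis at bench level. Its own +x axis points along the spoke that carries the index pin, 60 mm from the axis. Turning it takes about 2 to 4 N at the knob.
- wheel_axis (a point): On the handwheel's axis at the top face (85 mm above the bench) of the fixed aluminium index plate, 156 mm across, under the wheel. The plate has ONE hole, 11.6 mm wide, 60 mm from the axis, on the indexer's -x side of the axis give or take 35 degrees (the plate is clamped differently each day). So the pin can drop once every handwheel turn, also at wrong stations.
- knob_grip (a point): Centre of the index pin's knob: black upright cylinder, 26 mm diameter, 26 mm high, 60 mm from the wheel axis. It spins freely on the pin, so it can be carried round without turning the gripper. Height above the bench: 136 mm with the pin home, 142.5 mm resting on the plate, 152 mm pulled right up.
- index_pin (a joint): Height of the sprung index pin (8 mm, round end) in m: 0 = home in the hole, 0.0065 = resting on the plate (as at the start), 0.016 = pulled right up. The spring presses it down with 4 N (home) to 7 N (up). If the knob is only loosely caged between the fingers and pushed along with the pin on the plate, the pin drops 6.5 mm by itself at the hole and the handwheel is then blocked.
- rotary_table: Steel rotary table 190 mm in diameter, top face 68 mm above the bench, with a dark five-stud wheel hub bolted on (124 mm across, 30 mm high, stud ends 104 mm above the bench). Origin on its upright axis, 46 mm above the bench; its own x axis points to the lug on its rim.
- table_axis (a point): Centre of the rotary table's top face, on its upright axis, fixed.
- rim_lug (a point): The dark steel lug (24 x 14 x 18 mm) standing on the rim of the rotary table: this point is the outer end of the lug, 93 mm from the table axis, and turns with the table. At the start it points towards the handwheel (the indexer's +y).
- lug_nut_a: Steel lug nut, 23 mm wide, 22 mm high, standing on the bed: leave alone.
- lug_nut_b: A second lug nut on the bed: leave alone.
- socket: Steel socket, 26 mm in diameter, 38 mm high, standing on the bed: leave alone.
- hubcap_a: Domed hubcap 170 mm across, 36 mm high: leave alone.
- hubcap_b: A second hubcap: leave alone.
- tape_roll: Grey roll 150 mm across, 45 mm high, lying flat: leave alone.
- oil_filter: White can-shaped oil filter 76 mm across, 100 mm high: leave alone.
- screwdriver: Screwdriver with a red handle: leave alone.
- wrench: Steel wrench: leave alone.
- pointed_post: Steel post with a pointed (cone) top, 20 mm thick, 85 mm high: one of three fixed on the bed, 112 mm from the table axis, 36 degrees apart; origin at its foot. It stands 54, 90 or 126 degrees clockwise of the lug's start. With the lug squarely at it (19 mm apart) the knob is exactly on the indexer's -x side; the pin home in the hole there leaves the lug within 4 degrees of that.
- flat_post_a: A low steel post with a flat round head 28 mm wide, 50 mm high, at a wrong station; origin at its foot.
- flat_post_b: The other flat-headed post, at the other wrong station.

How it is judged:
On the way, in this order (a step that is already met when the one before it is completed fails the run):
1. the index pin is pulled up clear of the plate (value of joint index_pin above 0.009 m), for 0.2 s.
2. the handwheel has wound the table round until the lug is near the pointed post (horizontal distance between rim_lug and pointed_post below 0.04 m), for 0.1 s.
At the end, for the whole second after the job is handed in: the index pin is home in the hole (within 2 mm of fully down), the rim lug stands at the pointed post (the lug point within 30 mm of the post's axis, that is within 13 degrees; squarely in front it is 19 mm away) and the table is still (value of joint index_pin below 0.002 m and horizontal distance between rim_lug and pointed_post below 0.03 m and angular speed of rotary_table below 0.02 rad/s); the robot touches nothing.
It fails at once if the table or the hub is pushed directly (more than 4 N) (contact force between any of the fingers, the arm and rotary_table above 4 N).
It fails at once if a loose thing on or around the indexer is moved more than 20 mm (distance of any of lug_nut_a, lug_nut_b, socket, hubcap_a, hubcap_b, tape_roll, oil_filter, screwdriver, wrench from where it was at the start of the episode above 0.02 m).
It also fails if it takes over 72 s, if anything falls off the work surface, if the arm or the gripper's body presses on something with over 40 N, if the wrist force passes 120 N, or if a joint passes its speed limit or range.

### The arm

A 6-joint arm with a two-finger parallel gripper is mounted at the origin on the work surface. World frame = base frame: x ahead of the robot, y to its left, z up, the work surface at z = 0. Lengths are in m, angles in rad, forces in N, time in s.
With the tool pointing down it reaches from about 0.275 to 0.975 m from the base axis. Payload 8.4 kg.
Tool frame: the origin (TCP) lies at the very end of the fingers, on their centre line; the grasp point (between the pads) lies 19 mm behind it; z points along the fingers, y is the line along which they close (so a half turn about z gives the same grasp; the last joint's range is limited). The gripper opens to 92 mm and grips with 3 to 60 N. Pads are 20 mm wide; open, the fingers measure 128 mm over their backs; the gripper's body (75 mm by 189 mm) begins 69 mm behind the grasp point.
Start: joints at [1.322, 0.353, 1.633, -0, 1.155, -0.002], TCP at [0.153, 0.606, 0.215] pointing down, gripper open.
Joint ranges: [-2.63, 2.63], [-0.92, 2.1], [0.06, 2.66], [-1.3, 4.44], [0, 2.69], [-3.02, 3.02]. Speed limits (rad/s): [2.22, 2.22, 2.79, 3.14, 3.14, 3.14].

### API

Orientations are given as a unit quaternion [w, x, y, z].
In Python, from station import * gives the robot as it stands.
- The arm moves only by the tool play_rows, never from a script. Its arguments are lists of equal length, an entry for each row: "translation": the shift along the tool's x, y, z in mm, a list of three; "turn": the turn about the tool's z in degrees; "jaw": the finger opening in mm, from 0 to 91.9. In form: {"translation": [[tx, ty, tz], ...], "turn": [turn, ...], "jaw": [jaw, ...]}. A call has 1 to 12 rows; each row is the pose to reach, as a shift and turn from the pose commanded when the call began, along the tool's axes at that moment; what a row does not reach only later rows make up. A row lasts 1/10 s, in which the tool goes at most 50 mm and 8.59 degrees, less where a joint would pass 70% of its speed; a pose out of reach is approached as far as the arm can. A call with a gripper value outside its range is refused whole. The fingers move at their own pace and stop on an object; the grip force is fixed at half the most. Time passes only in rows, so rows that repeat a pose let the fingers close. It gives the time, the measured TCP pose, the force, the opening and the grip force at its end, in the units of the state.
- get_obs(): the state, without advancing time (a new reading comes with each control period).
- grab_frame(name): name is "side" or "top" or "wrist"; returns a dict with "color" (400x640x3 uint8, red, green, blue), "fov_y" (degrees; the focal length in pixels is half the picture's height over the tangent of half this angle, whatever the lens; pixels are square), "cx", "cy" (the principal point, pixels), "position" and "rotation" of the camera in the world. Camera axes: x right, y down, z forward; pixel columns grow to the right and rows downward; lengths in m; the calibration is good to about 2 mm. A picture is of the moment at which its call begins. There is no depth.
- job_done(): hands the job in; it is judged then, once.
The state is a dict: "time_s": time; "q": joint angles; "qd": joint speeds; "effort": joint torques, N m; "ee_pos": TCP position; "ee_rot": TCP orientation; "force": force on the tool from outside, world axes, zero at the start; "ft_torque": the same for the moment, N m; "finger_gap": finger opening in m; "grasp_force": force on a finger pad.
Only numpy, scipy, OpenCV 4.12 (cv2) and the standard library are available. Lean on these libraries where they do the work, as an engineer would, in place of code of your own. Each camera call takes 0.05 s, during which the arm holds its last target. There are 200 camera calls.

## Working session

There is one attempt and no reset: what is moved stays moved. The work goes in short steps, Python scripts to look and compute and a tool call to move; the robot and the scene stay as the last step left them, time stands still between calls to the robot, and variables do not carry over. Pictures are saved under pics/ and viewed, at most 10 in all, crops included, and the job is handed in when it is done.

Besides the shell and the picture viewer there is one more tool, called after "Emit:" by a JSON object that holds its "method" and its "body". play_rows: Moves the arm, as the interface text tells. Its arguments: {"type":"object","properties":{"translation":{"type":"array","items":{"type":"array","items":{"type":"number"}}},"turn":{"type":"array","items":{"type":"number"}},"jaw":{"type":"array","items":{"type":"number"}}},"required":["translation","turn","jaw"]}

```bash
mkdir -p pics; python3 - <<'E'
from station import *
import cv2
o=get_obs();print(o)
for n in("top","side"):
    f=grab_frame(n);cv2.imwrite(f"pics/{n}0.png",f["color"][:,:,::-1]);print(n,f["fov_y"],f["cx"],f["cy"],f["position"],f["rotation"])
E
```

```text
{'time_s': 0.0, 'q': array([ 1.32159446e+00,  3.53636382e-01,  1.63410271e+00,  4.74437814e-06,
        1.15522263e+00, -2.38822809e-03]), 'qd': array([-0.00060403, -0.00030501, -0.00190567,  0.00074135,  0.00012588,
        0.00041765]), 'effort': array([-1.90809606e-04, -5.93863142e+01, -3.34203994e+01,  6.96224836e-02,
        2.35717907e-02, -7.10356062e-05]), 'ee_pos': array([0.15256829, 0.60558981, 0.2138845 ]), 'ee_rot': array([-8.80365568e-05,  1.23094746e-01,  9.92394687e-01, -6.78852928e-04]), 'force': array([ 0.34648125, -0.12719677, -0.45432016]), 'ft_torque': array([-0.00781369,  0.04297635,  0.0146674 ]), 'grasp_force': 0.0, 'finger_gap': 0.0921213845936851}
top 56.71236161727755 325.8592780726153 195.94037538344492 [0.40345678 0.01418295 1.23324437] [-0.06241879  0.71240106 -0.69660744  0.05767759]
side 46.21803614181829 317.04810120288073 202.04736624365228 [ 0.35513296 -1.10378524  0.97088   ] [-0.44329438  0.8910662  -0.08543292  0.04682232]
```

View pics/top0.png

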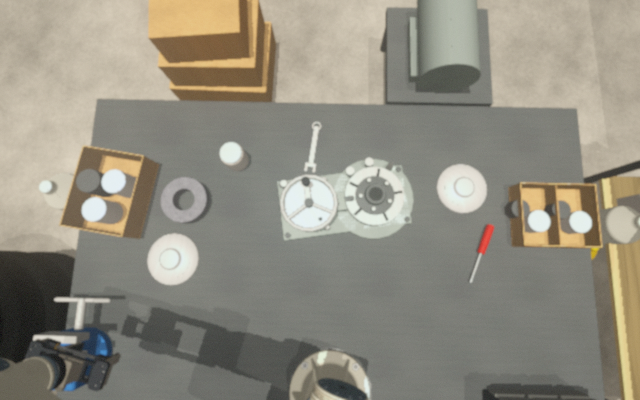

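View pics/side0.png

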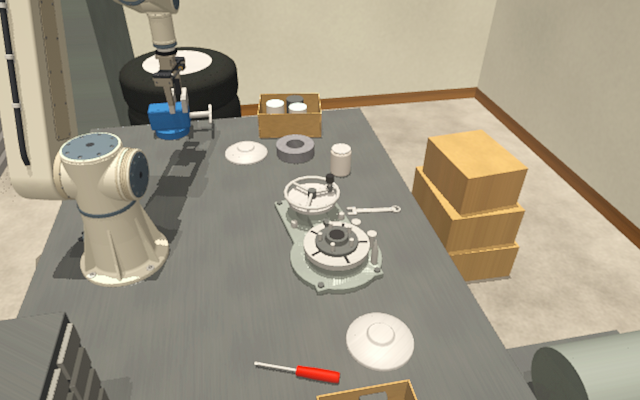

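The top picture shows the wheel at about (308,203), the knob at (306,182) and the table at (376,194). The posts are on the table's upper side. I'll zoom in on the posts.

```bash
python3 - <<'E'
import cv2,numpy as np
a=cv2.imread("pics/top0.png")[150:245,270:420];b=cv2.imread("pics/side0.png")[165:295,265:415]
a=cv2.resize(a,(750,475)[:2],interpolation=cv2.INTER_CUBIC);b=cv2.resize(b,(690,598),interpolation=cv2.INTER_CUBIC)
cv2.imwrite("pics/a.png",a);cv2.imwrite("pics/b.png",b)
E
```

```text
(no output)
```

View pics/a.png

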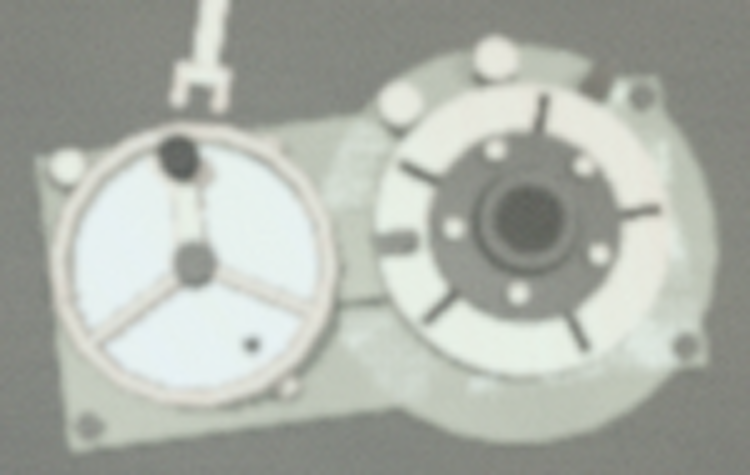

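View pics/b.png

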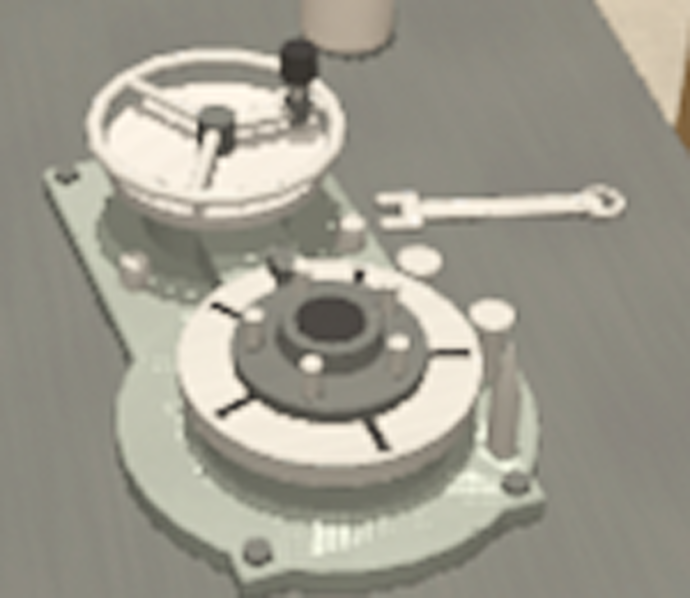

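The two flat heads are at the 54° and 90° stations. The pointed, dark post in shadow is at 126°, so this takes about 3.5 turns. The hole shows at crop (252,345), the hub at (195,262) and the knob at (180,158). Next I'll compute positions.

```bash
cat > h.py <<'E'
from station import *
import numpy as np,cv2
from scipy.spatial.transform import Rotation as R
def rot(q): return R.from_quat([q[1],q[2],q[3],q[0]]).as_matrix()
def ray(f,uv,z):
    F=200/np.tan(np.radians(f["fov_y"]/2)); M=rot(f["rotation"]);p=np.array(f["position"])
    d=M@np.array([(uv[0]-f["cx"])/F,(uv[1]-f["cy"])/F,1]);return p+d*(z-p[2])/d[2]
def proj(f,P):
    F=200/np.tan(np.radians(f["fov_y"]/2)); c=rot(f["rotation"]).T@(np.array(P)-f["position"])
    return np.array([f["cx"],f["cy"]])+F*c[:2]/c[2]
E
python3 - <<'E'
from h import *
f=grab_frame("top")
P=lambda x,y,z:ray(f,(270+x/5,150+y/5),z)
for n,a in dict(rim=(195,264,.1085),knobtop=(180,157,.1555),hole=(252,345,.085),table=(521,226,.068),hubtop=(527,215,.098),lug=(384,242,.086),fa=(400,105,.05),fb=(495,58,.05)).items(): print(n,P(*a).round(4))
print(rot(get_obs()["ee_rot"]).round(3))
E
```

```text
rim [0.574  0.0752 0.1085]
knobtop [0.631  0.0836 0.1555]
hole [0.5274 0.0395 0.085 ]
table [ 0.6092 -0.1298  0.068 ]
hubtop [ 0.611  -0.1298  0.098 ]
lug [ 0.594  -0.0417  0.086 ]
fa [ 0.6912 -0.0527  0.05  ]
fb [ 0.7243 -0.1148  0.05  ]
[[-0.97   0.244 -0.   ]
 [ 0.244  0.97  -0.001]
 [ 0.    -0.001 -1.   ]]
```

Emit:
{"method": "play_rows", "body": {"translation": [[-40,-26,-5],[-80,-52,-10],[-120,-79,-15],[-160,-105,-20],[-200,-131,-25],[-240,-158,-30],[-280,-184,-35],[-320,-210,-40],[-360,-236,-40],[-400,-263,-40],[-440,-289,-40],[-480,-315,-40]], "turn": [0,-4,-8,-13,-18,-23,-28,-33,-38,-43,-48,-52], "jaw": [91,91,91,91,91,91,91,91,91,91,91,91]}}

```text
time_s: 1.35
ee_pos: [0.5421, 0.1816, 0.2545]
ee_rot: [-0.0, -0.326, 0.945, 0.0]
force: [0.9, -0.2, -0.8]
finger_gap: 0.0912
grasp_force: 0.0
```

```bash
python3 - <<'E'
from h import *
o=get_obs();print(o['ee_pos'],o['q'],o['time_s']);M=rot(o['ee_rot']);print(M.round(3))
print(M.T@(np.array([.632,.084,.24])-o['ee_pos'])*1e3)
E
```

```text
[0.54214988 0.18158089 0.25453614] [ 3.20499101e-01  2.34030175e-01  1.70538305e+00  1.05674299e-04
  1.20221113e+00 -1.91445568e+00] 1.35
[[-0.787 -0.616 -0.   ]
 [-0.616  0.787  0.   ]
 [-0.     0.    -1.   ]]
[ -10.60765148 -132.22310173   14.52248804]
```

Emit:
{"method": "play_rows", "body": {"translation": [[-3,-25,0],[-5,-50,0],[-7,-75,0],[-9,-100,0],[-11,-120,0],[-11,-132,0],[-11,-132,0]], "turn": [0,0,0,0,0,0,0], "jaw": [70,70,70,70,70,70,70]}}

```text
time_s: 2.05
ee_pos: [0.6314, 0.0849, 0.2543]
ee_rot: [-0.0, -0.324, 0.946, -0.0]
force: [0.2, 0.0, -0.8]
finger_gap: 0.0698
grasp_force: 0.0
```

```bash
python3 - <<'E'
from h import *
f=grab_frame("wrist");cv2.imwrite("pics/w1.png",f["color"][:,:,::-1])
o=get_obs();print(o['ee_pos'],o['force'])
for n,P in dict(knobtop=(.632,.084,.1555),tcp=o['ee_pos'],axis=(.5735,.0755,.1085),fa=(.6912,-.0527,.05),pp=(.610+.112*np.cos(np.radians(-26)),-.13+.112*np.sin(np.radians(-26)),.085)).items(): print(n,proj(f,P))
E
```

```text
[0.63073968 0.08573228 0.25429155] [-0.65761965  0.09125058 -1.4203588 ]
knobtop [318.10861231 201.14365112]
tcp [321.39528967 251.74745736]
axis [350.84296443 131.44795262]
fa [183.07556869 140.90709292]
pp [40.32259661 76.97442478]
```

View pics/w1.png

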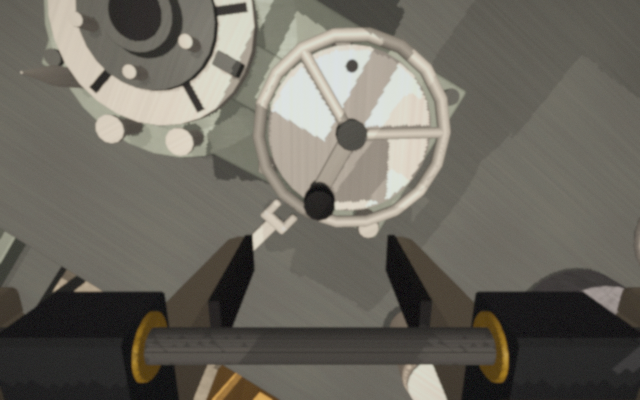

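The knob is at (320,201), within 2 px of the prediction. The pointed post is at (45,70) and the hole at (352,66), which confirms the 126° station. Now descending and gripping.

Emit:
{"method": "play_rows", "body": {"translation": [[0,-2,25],[0,-2,50],[0,-2,75],[0,-2,95],[0,-2,110],[0,-2,120],[0,-2,127],[0,-2,128]], "turn": [0,0,0,0,0,0,0,0], "jaw": [55,55,55,55,55,55,55,55]}}

```text
time_s: 2.9
ee_pos: [0.6319, 0.0845, 0.1262]
ee_rot: [-0.0, -0.324, 0.946, 0.0]
force: [-0.4, -0.0, 0.6]
finger_gap: 0.0551
grasp_force: 0.0
```

Emit:
{"method": "play_rows", "body": {"translation": [[0,0,0],[0,0,0],[0,0,0],[0,0,0],[0,0,0],[0,0,0]], "turn": [0,0,0,0,0,0], "jaw": [20,20,20,20,20,20]}}

```text
time_s: 3.5
ee_pos: [0.6323, 0.0845, 0.127]
ee_rot: [0.0, -0.324, 0.946, 0.0]
force: [-1.2, 1.6, 2.4]
finger_gap: 0.0256
grasp_force: 30.0
```

```bash
python3 - <<'E'
from h import *
o=get_obs();print(o['ee_pos'],o['force'],o['finger_gap'],o['grasp_force'])
M=rot(o['ee_rot']);print(M.round(3))
E
```

```text
[0.63228119 0.08448997 0.12699874] [-1.18246511  1.6218021   2.38584965] 0.025585244596967916 30.000649094581604
[[-0.79  -0.614  0.   ]
 [-0.614  0.79   0.   ]
 [-0.001 -0.    -1.   ]]
```

Emit:
{"method": "play_rows", "body": {"translation": [[0,0,-4],[0,0,-8],[0,0,-8],[0,0,-8],[0,0,-8],[2.9,-4.4,-8],[9.6,-12.4,-8],[22,-22,-8],[36.5,-28,-8],[52,-30,-8],[67.5,-28,-8],[82,-22,-8]], "turn": [0,0,0,0,0,0,0,0,0,0,0,0], "jaw": [20,20,20,20,20,20,20,20,20,20,20,20]}}

```text
time_s: 4.7
ee_pos: [0.5793, 0.0152, 0.1344]
ee_rot: [-0.0, -0.324, 0.946, -0.0]
force: [2.4, 4.7, -6.5]
finger_gap: 0.0255
grasp_force: 30.0
```

Emit:
{"method": "play_rows", "body": {"translation": [[12.4,9.6,0],[22,22,0],[28,36.5,0],[30,52,0],[28,67.5,0],[22,82,0],[12.4,94.4,0],[0,104,0],[-14.5,110,0],[-30,112,0],[-45.5,110,0],[-60,104,0]], "turn": [0,0,0,0,0,0,0,0,0,0,0,0], "jaw": [20,20,20,20,20,20,20,20,20,20,20,20]}}

```text
time_s: 5.9
ee_pos: [0.5626, 0.1345, 0.1341]
ee_rot: [-0.002, -0.325, 0.946, -0.001]
force: [-1.4, -7.0, -8.2]
finger_gap: 0.0255
grasp_force: 30.0
```

Emit:
{"method": "play_rows", "body": {"translation": [[-12.4,-9.6,0],[-22,-22,0],[-28,-36.5,0],[-30,-52,0],[-28,-67.5,0],[-22,-82,0],[-12.4,-94.4,0],[0,-104,0],[14.5,-110,0],[30,-112,0],[45.5,-110,0],[60,-104,0]], "turn": [0,0,0,0,0,0,0,0,0,0,0,0], "jaw": [20,20,20,20,20,20,20,20,20,20,20,20]}}

```text
time_s: 7.1
ee_pos: [0.5799, 0.0153, 0.1349]
ee_rot: [0.0, -0.324, 0.946, -0.0]
force: [1.1, 4.0, -7.1]
finger_gap: 0.0255
grasp_force: 30.0
```

Emit:
{"method": "play_rows", "body": {"translation": [[12.4,9.6,0],[22,22,0],[28,36.5,0],[30,52,0],[28,67.5,0],[22,82,0],[12.4,94.4,0],[0,104,0],[-14.5,110,0],[-30,112,0],[-45.5,110,0],[-60,104,0]], "turn": [0,0,0,0,0,0,0,0,0,0,0,0], "jaw": [20,20,20,20,20,20,20,20,20,20,20,20]}}

```text
time_s: 8.3
ee_pos: [0.5637, 0.1351, 0.1339]
ee_rot: [-0.002, -0.325, 0.946, -0.001]
force: [0.3, -13.5, -7.6]
finger_gap: 0.0254
grasp_force: 30.0
```

Emit:
{"method": "play_rows", "body": {"translation": [[-12.4,-9.6,0],[-22,-22,0],[-28,-36.5,0],[-30,-52,0],[-28,-67.5,0],[-22,-82,0],[-12.4,-94.4,0],[0,-104,0],[14.5,-110,0],[30,-112,0],[45.5,-110,0],[60,-104,0]], "turn": [0,0,0,0,0,0,0,0,0,0,0,0], "jaw": [20,20,20,20,20,20,20,20,20,20,20,20]}}

```text
time_s: 9.5
ee_pos: [0.5802, 0.0153, 0.135]
ee_rot: [0.001, -0.324, 0.946, -0.0]
force: [1.9, 4.3, -7.5]
finger_gap: 0.0248
grasp_force: 30.0
```

```bash
python3 - <<'E'
from h import *
o=get_obs();print(o['ee_pos'],o['force'])
f=grab_frame("top");c=cv2.resize(f["color"][150:245,270:420,::-1],(750,475),interpolation=cv2.INTER_CUBIC);cv2.imwrite("pics/t2.png",c)
w=grab_frame("wrist")
g=ray(f,(270+252/5,150+345/5),.085);
E
```

```text
[0.58023951 0.01527332 0.13502032] [ 1.89548652  4.25212677 -7.47946325]
```

View pics/t2.png

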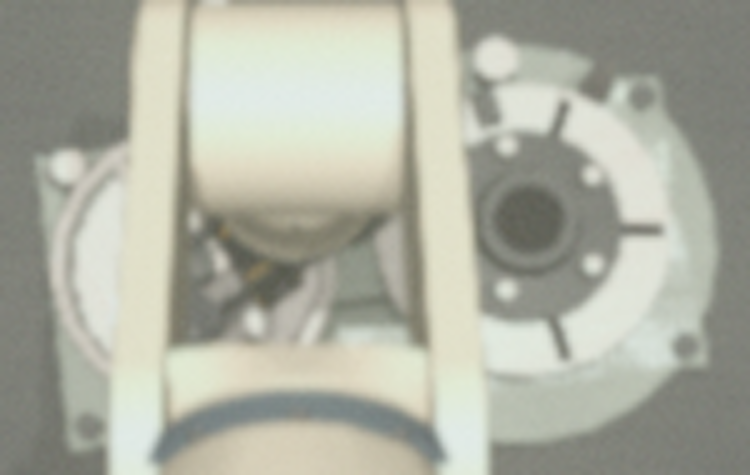

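The lug is at (485,103), about 80° clockwise of its start, which is as expected at this point. One more turn plus the approach remains.

Emit:
{"method": "play_rows", "body": {"translation": [[12.4,9.6,0],[22,22,0],[28,36.5,0],[30,52,0],[28,67.5,0],[22,82,0],[12.4,94.4,0],[0,104,0],[-14.5,110,0],[-30,112,0],[-45.5,110,0],[-60,104,0]], "turn": [0,0,0,0,0,0,0,0,0,0,0,0], "jaw": [20,20,20,20,20,20,20,20,20,20,20,20]}}

```text
time_s: 10.8
ee_pos: [0.5643, 0.1353, 0.134]
ee_rot: [-0.002, -0.325, 0.946, -0.001]
force: [-0.4, -14.9, -7.0]
finger_gap: 0.0252
grasp_force: 30.0
```

Emit:
{"method": "play_rows", "body": {"translation": [[-12.4,-9.6,0],[-22,-22,0],[-28,-36.5,0],[-30,-52,0],[-28,-67.5,0],[-22,-82,0],[-12.4,-94.4,0],[0,-104,0],[14.5,-110,0],[30,-112,0],[45.5,-110,0],[60,-104,0]], "turn": [0,0,0,0,0,0,0,0,0,0,0,0], "jaw": [20,20,20,20,20,20,20,20,20,20,20,20]}}

```text
time_s: 12.0
ee_pos: [0.5804, 0.0153, 0.1351]
ee_rot: [0.001, -0.324, 0.946, -0.0]
force: [3.0, 4.4, -8.3]
finger_gap: 0.0256
grasp_force: 30.0
```

Emit:
{"method": "play_rows", "body": {"translation": [[7,5,0],[12.4,9.6,0],[18,15.5,0],[22,22,0],[24.4,26.6,0],[24.4,26.6,0],[24.4,26.6,0]], "turn": [0,0,0,0,0,0,0], "jaw": [20,20,20,20,20,20,20]}}

```text
time_s: 12.7
ee_pos: [0.5442, 0.0228, 0.1342]
ee_rot: [-0.001, -0.325, 0.946, 0.0]
force: [-3.7, -3.6, -7.6]
finger_gap: 0.0253
grasp_force: 30.0
```

```bash
python3 - <<'E'
from h import *
o=get_obs();print(o['time_s'],o['ee_pos'],o['force'],o['finger_gap'])
a=np.array([.5735,.0755]);d=o['ee_pos'][:2]-a;print(np.hypot(*d),np.degrees(np.arctan2(d[1],d[0]))%360)
E
```

```text
12.7 [0.5441888  0.02276649 0.13418732] [-3.68405892 -3.61262899 -7.63386876] 0.025308005898788666
0.060332162174054946 240.93310812517637
```

Emit:
{"method": "play_rows", "body": {"translation": [[0,0,3],[0,0,6],[0,0,7.5],[0,0,7.5],[0,0,7.5],[0,0,7.5],[0,0,7.5],[0,0,7.5]], "turn": [0,0,0,0,0,0,0,0], "jaw": [20,20,20,20,20,29,29,29]}}

```text
time_s: 13.5
ee_pos: [0.5465, 0.023, 0.1278]
ee_rot: [0.001, -0.324, 0.946, -0.0]
force: [-0.6, 0.1, 0.3]
finger_gap: 0.0292
grasp_force: 0.0
```

Emit:
{"method": "play_rows", "body": {"translation": [[1,2,0],[2,4,0],[2.7,6,0],[3.4,8,0],[4,10,0],[4.5,12,0],[4.5,12,0]], "turn": [0,0,0,0,0,0,0], "jaw": [29,29,29,29,29,29,29]}}

```text
time_s: 14.2
ee_pos: [0.5349, 0.0291, 0.1275]
ee_rot: [0.001, -0.324, 0.946, -0.001]
force: [1.6, -2.6, 1.4]
finger_gap: 0.0293
grasp_force: 1.5
```

```bash
python3 - <<'E'
from h import *
o=get_obs();print(o['time_s'],o['ee_pos'],o['force'],o['finger_gap'],o['grasp_force'])
M=rot(o['ee_rot']);a=np.array([.5735,.0755,o['ee_pos'][2]]);d=o['ee_pos']-a;print(np.hypot(*d[:2]),np.degrees(np.arctan2(d[1],d[0]))%360,M.T@d,M.T@o['force'])
E
```

```text
14.2 [0.53494239 0.02910024 0.12746412] [ 1.61143249 -2.60035507  1.36803975] 0.02927861245601759 1.5146886929869652
0.060329318358202384 230.27384905784032 [ 5.89208865e-02 -1.29597208e-02 -3.77939261e-05] [ 0.32286853 -3.04386227 -1.36409394]
```

Emit:
{"method": "play_rows", "body": {"translation": [[0.3,1.5,0],[0.6,3,0],[0.9,4.5,0],[1.1,6,0],[1.2,7.5,0],[1.3,9,0]], "turn": [0,0,0,0,0,0], "jaw": [29,29,29,29,29,29]}}

```text
time_s: 14.8
ee_pos: [0.5288, 0.0352, 0.1275]
ee_rot: [0.001, -0.325, 0.946, -0.001]
force: [3.1, -4.7, -1.0]
finger_gap: 0.0286
grasp_force: 2.9
```

Emit:
{"method": "play_rows", "body": {"translation": [[0.1,1,0],[0.1,2,0],[0.1,3,0],[0.1,3,0]], "turn": [0,0,0,0], "jaw": [29,29,29,29]}}

```text
time_s: 15.2
ee_pos: [0.5254, 0.0384, 0.127]
ee_rot: [-0.0, -0.324, 0.946, 0.0]
force: [-0.3, -0.4, 0.7]
finger_gap: 0.0291
grasp_force: 0.0
```

Emit:
{"method": "play_rows", "body": {"translation": [[0,0.7,0],[0,1.4,0],[0,1.4,0]], "turn": [0,0,0], "jaw": [29,29,29]}}

```text
time_s: 15.5
ee_pos: [0.525, 0.0391, 0.1271]
ee_rot: [0.0, -0.324, 0.946, -0.0]
force: [0.0, -1.2, -1.1]
finger_gap: 0.0291
grasp_force: 0.4
```

Emit:
{"method": "play_rows", "body": {"translation": [[0,0.7,0],[0,1.4,0],[0,1.4,0]], "turn": [0,0,0], "jaw": [29,29,29]}}

```text
time_s: 15.8
ee_pos: [0.5241, 0.0402, 0.1271]
ee_rot: [-0.0, -0.324, 0.946, 0.0]
force: [1.0, -1.3, -0.7]
finger_gap: 0.0291
grasp_force: 0.6
```

Emit:
{"method": "play_rows", "body": {"translation": [[0,0.7,0],[0,1.4,0],[0,1.4,0]], "turn": [0,0,0], "jaw": [29,29,29]}}

```text
time_s: 16.1
ee_pos: [0.5232, 0.0414, 0.1271]
ee_rot: [-0.0, -0.324, 0.946, 0.0]
force: [0.7, -1.4, 0.5]
finger_gap: 0.029
grasp_force: 0.6
```

```bash
python3 - <<'E'
from h import *
o=get_obs();print(o['time_s'],o['ee_pos'],o['force'],o['finger_gap'],o['grasp_force'])
M=rot(o['ee_rot']);a=np.array([.5735,.0755,o['ee_pos'][2]]);d=o['ee_pos']-a;print(M.T@d,M.T@o['force'])
f=grab_frame("wrist");cv2.imwrite("pics/w3.png",f["color"][:,:,::-1])
k=o['ee_pos']+M@np.array([0,-.0016,0])
for z in (.136,.1425):
  for dx in(-.013,.013): print(z,proj(f,(k+M@np.array([0,dx,0]))*[1,1,0]+[0,0,z+.013]))
E
```

```text
16.1 [0.5232344  0.0413577  0.12706862] [ 0.6871873  -1.37101665  0.54462   ] 0.028987887413022526 0.5753900483250618
[6.06396004e-02 3.89428920e-03 5.30770114e-06] [ 0.29894868 -1.50411584 -0.54478364]
0.136 [288.44938796 270.94385771]
0.136 [343.65005159 270.9306313 ]
0.1425 [287.21971858 277.60406367]
0.1425 [344.60351021 277.59013625]
```

View pics/w3.png

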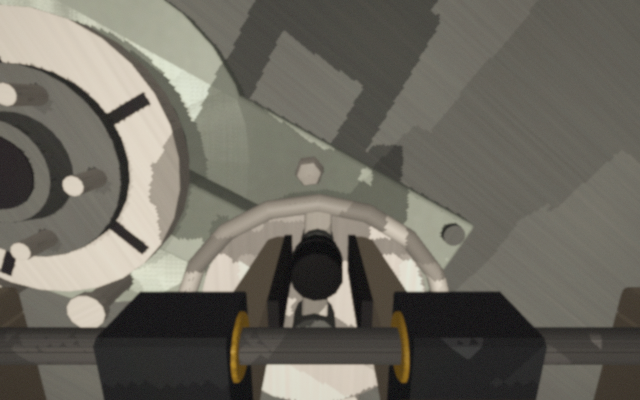

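Emit:
{"method": "play_rows", "body": {"translation": [[0,0.7,0],[0,1.4,0],[0,1.4,0]], "turn": [0,0,0], "jaw": [29,29,29]}}

```text
time_s: 16.45
ee_pos: [0.5228, 0.0421, 0.1271]
ee_rot: [0.0, -0.324, 0.946, -0.0]
force: [2.7, -4.2, -1.6]
finger_gap: 0.029
grasp_force: 2.4
```

Emit:
{"method": "play_rows", "body": {"translation": [[0,0.7,0],[0,1.4,0],[0,1.4,0]], "turn": [0,0,0], "jaw": [29,29,29]}}

```text
time_s: 16.75
ee_pos: [0.5227, 0.0426, 0.1272]
ee_rot: [0.001, -0.325, 0.946, -0.001]
force: [5.8, -7.4, -5.1]
finger_gap: 0.029
grasp_force: 4.9
```

Emit:
{"method": "play_rows", "body": {"translation": [[0,-1.5,0],[0,-3,0],[0,-3,0],[0,-3,0]], "turn": [0,0,0,0], "jaw": [29,29,29,29]}}

```text
time_s: 17.15
ee_pos: [0.5232, 0.0413, 0.1271]
ee_rot: [-0.0, -0.324, 0.946, 0.0]
force: [-0.1, -0.3, -0.3]
finger_gap: 0.029
grasp_force: 0.0
```

Emit:
{"method": "play_rows", "body": {"translation": [[0,-1,0],[0,-2,0],[0,-3,0],[0,-4,0],[0,-5,0],[0,-5,0]], "turn": [0,0,0,0,0,0], "jaw": [29,29,29,29,29,29]}}

```text
time_s: 17.75
ee_pos: [0.5266, 0.0371, 0.1271]
ee_rot: [0.0, -0.324, 0.946, -0.0]
force: [-1.3, 0.4, 1.5]
finger_gap: 0.0291
grasp_force: 0.6
```

Emit:
{"method": "play_rows", "body": {"translation": [[0,-1,0],[0,-2,0],[0,-3,0],[0,-3,0]], "turn": [0,0,0,0], "jaw": [29,29,29,29]}}

```text
time_s: 18.15
ee_pos: [0.5274, 0.0357, 0.127]
ee_rot: [-0.001, -0.324, 0.946, 0.001]
force: [-5.9, 6.5, 4.4]
finger_gap: 0.0292
grasp_force: 4.2
```

The wheel is blocked in both directions with about 4 mm of play, so the pin is in the hole. Centring, opening and backing off.

Emit:
{"method": "play_rows", "body": {"translation": [[0,2,0],[0,4.5,0],[0,4.5,0],[0,4.5,0],[0,4.5,0],[0,4.5,0],[0,4.5,-15],[0,4.5,-40],[0,4.5,-70],[0,4.5,-100],[0,4.5,-120],[0,4.5,-120]], "turn": [0,0,0,0,0,0,0,0,0,0,0,0], "jaw": [29,29,29,60,60,60,60,60,60,60,60,60]}}

```text
time_s: 19.35
ee_pos: [0.5274, 0.0384, 0.2499]
ee_rot: [0.003, -0.324, 0.946, -0.001]
force: [0.4, 0.5, 0.6]
finger_gap: 0.06
grasp_force: 0.0
```

```bash
python3 - <<'E'
from h import *
o=get_obs();print(o['time_s'],o['ee_pos'],o['force'])
f=grab_frame("wrist");cv2.imwrite("pics/w4.png",f["color"][:,:,::-1])
s=grab_frame("side");cv2.imwrite("pics/s4.png",cv2.resize(s["color"][165:295,265:415,::-1],(690,598),interpolation=cv2.INTER_CUBIC))
a=np.array([.5735,.0755]);th=np.radians(216.5);k=a+.06*np.array([np.cos(th),np.sin(th)])
for z in(.149,.1555):
  p=proj(f,[*k,z]);q=proj(s,[*k,z]);print(z,p,(q-[265,165])*4.6)
  F=200/np.tan(np.radians(f["fov_y"]/2));print('diam',.026*F/(f["position"][2]-z))
E
```

```text
19.35 [0.52736254 0.03837759 0.24992397] [0.42322211 0.52507622 0.59094667]
0.149 [322.8520938  199.05853871] [146.56982893 108.90476891]
diam 33.39239126026111
0.1555 [322.90160052 201.27992919] [146.38877173 100.81823632]
diam 34.21004608677019
```

View pics/w4.png

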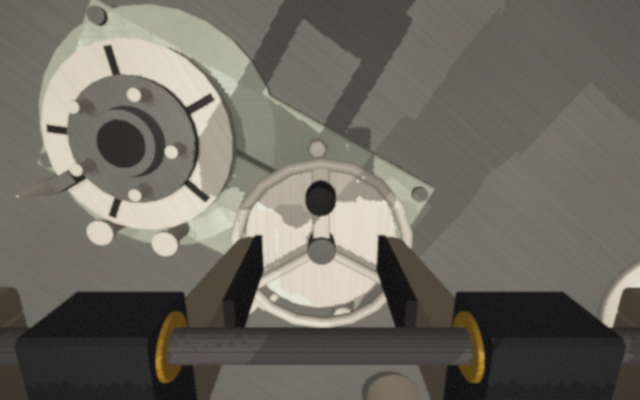

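View pics/s4.png

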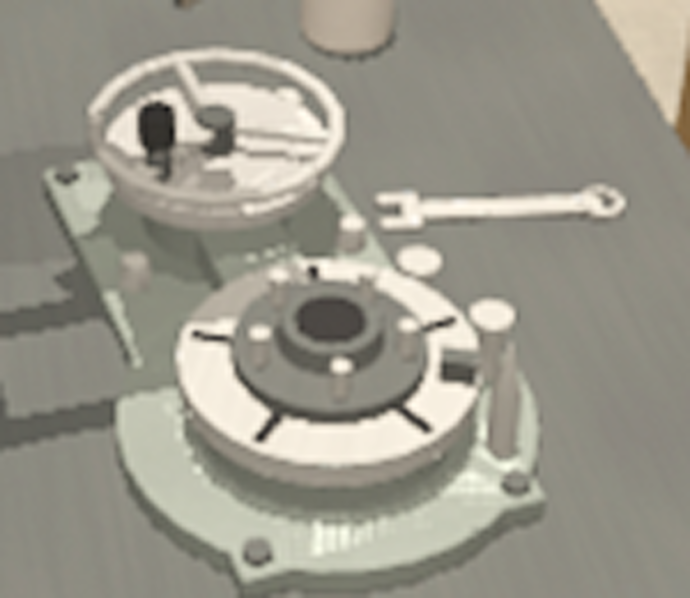

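The lug sits at the pointed post. I'll check the knob's height from the side view, calibrated against the start picture.

```bash
python3 - <<'E'
from h import *
s=grab_frame("side");w=grab_frame("wrist");a=cv2.imread("pics/side0.png");b=s["color"][:,:,::-1]
def cen(im,x0,x1,y0,y1):
    g=im[y0:y1,x0:x1].max(2).astype(float);m=np.clip(90-g,0,60);yy,xx=np.mgrid[y0:y1,x0:x1]
    return np.array([(m*xx).sum(),(m*yy).sum()])/m.sum(),m.sum()
print("start",cen(a,322,338,170,186),proj(s,[.632,.0842,.1425]))
t=cen(b,291,307,183,201);print("now",t)
g=w["color"].max(2)[170:225,298:345];yy,xx=np.nonzero(g<28);print('wrist',yy.mean()+170,xx.mean()+298,xx.max()-xx.min())
for th in(214,216.5,219):
  k=np.array([.5735,.0755])+.06*np.array([np.cos(np.radians(th)),np.sin(np.radians(th))])
  for z in(.136,.1425): print(th,z,proj(s,[*k,z]),proj(w,[*k,z+.013]))
E
```

```text
start (array([329.36152955, 178.6622248 ]), np.float64(1726.0)) [328.20397582 178.69769299]
now (array([298.74141966, 192.59282371]), np.float64(2564.0))
wrist 190.86868686868686 318.969696969697 25
214 0.136 [296.33792657 191.81049228] [324.02341758 203.46917072]
214 0.1425 [296.29737644 190.0726411 ] [324.13064233 205.77380927]
216.5 0.136 [296.94107744 192.1618308 ] [320.75446144 203.32728733]
216.5 0.1425 [296.90214949 190.42319741] [320.78676431 205.62895878]
219 0.136 [297.5716977  192.49772725] [317.48158805 203.32256574]
219 0.1425 [297.53447281 190.75835048] [317.43886548 205.62415515]
```

```bash
python3 -c "
from station import *
print(job_done())"
```

```text
the job is handed in; nothing more can be done
None
```

The job is handed in: the handwheel went about 3.4 turns clockwise and the lug stands at the pointed post. The pin is home in the hole (blocked both ways, and the knob's height in the side view matches), with the gripper open and clear; no verdict was returned.

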